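Slide the vial tray home in the autosampler and latch it

ROBOT

A 6-joint arm with a two-finger parallel gripper is mounted at the origin on the work surface. World frame = base frame: x ahead of the robot, y to its left, z up, the work surface at z = 0. Lengths are in mm, angles in rad, forces in N, time in s.
With the tool pointing down it reaches from about 300 to 775 mm from the base axis. Payload 14.6 kg.
Tool frame: the origin (TCP) lies on the centre line of the jaws, within the pads' length; the fingertips stand 22 mm ahead of it and the grasp point (between the pads) lies 3 mm ahead of it (manip.tcp_to_tips is the distance from the TCP to the fingertips, in mm); z points along the fingers, y is the direction in which the jaws open and shut (so a half turn about z gives the same grasp; the last joint's range is limited). The gripper opens to 94 mm and grips with 3 to 60 N. Pads are 16 mm wide; open, the fingers measure 119 mm over their backs; the gripper's body (75 mm by 177 mm) begins 78 mm behind the grasp point.
Start: joints at [1.256, 0.3, 1.521, -0, 1.321, -0.067], TCP at [134.897, 533.191, 227.446] pointing down, gripper open.
Joint ranges: [-3.03, 3.03], [-0.79, 2.21], [0.23, 2.52], [-1.04, 4.18], [0, 3.07], [-2.55, 2.55]. Speed limits (rad/s): [2.22, 2.22, 2.57, 3.14, 3.14, 3.14].

INTERFACE

Orientations are given as [roll, pitch, yaw] about the fixed x, y, z axes, in that order (R = Rz(yaw) Ry(pitch) Rx(roll)).
In Python, from cell import manip, vision, workorder gives the robot as it stands.
- The arm moves only by the tool carry_out, never from a script. Its argument "deltas" is a list of rows, each a list of 3 entries, a list of its own where there are three numbers: the shift along the tool's x, y, z in cm, then the turn about the tool's z in degrees, then the opening, from 0 (shut) to 1 (fully open). A call has 1 to 20 rows; each row shifts and turns the commanded pose from where the row before left it, along the tool's axes as they then stand; what a row does not reach is not made up. A row lasts 1/12 s, in which the tool goes at most 41.7 mm and 7.16 degrees, less where a joint would pass 70% of its speed; a pose out of reach is approached as far as the arm can. A call with a gripper value outside its range is refused whole. The fingers move at their own pace and stop on an object; "grip_force" is the grip in N (left out, the last holds). Time passes only in rows, so rows that do not move let the fingers close. It gives the time, the measured TCP pose, the force and the opening at its end, in the units of the state.
- manip.read_state(): the state, without advancing time (a new reading comes with each control period).
- vision.camera(name): name is "scene" or "top"; returns (picture, depth): 384x512x3 uint8, red, green, blue; 384x512 float32, mm along the optical axis (not along the pixel's ray), 0 where there is no reading.
- vision.calibration(name): a dict with "mtx" (3x3 intrinsics, pixels), "distortion" ([k1, k2, p1, p2, k3] as OpenCV has them; the pictures are not rectified), "eye" and "orientation" of the camera in the world. Camera axes: x right, y down, z forward; pixel columns grow to the right and rows downward; lengths in mm; the calibration is good to about 2 mm. A picture is of the moment at which its call begins. calibration takes no time and is no camera call.
- workorder.sign_off(): hands the job in, once; it reports no verdict.
The state is a dict: "clock": time; "joints": joint angles; "qd": joint speeds; "effort": joint torques, N m; "eef_pos": TCP position; "eef_rot": TCP orientation; "wrist_force": force on the tool from outside, world axes, zero at the start; "moment": the same for the moment, N m; "finger_gap": finger opening in mm.
Only numpy, scipy, OpenCV 4.12 (cv2) and the standard library are available. Lean on these libraries where they do the work, as an engineer would, in place of code of your own. Each camera call takes 0.05 s, during which the arm holds its last target.

TASK

The vial tray stands only part way in on the rails of the autosampler. Gently push it by its front lip along the rails until you feel it drop into its locating notches, then push the latch's thumb post round until the latch bar lies square across the tray's edge. The tray and its vials are slid, never lifted, the vials stay standing in their holes, and nothing else on the bench is disturbed.

Things in the scene. Friction and masses are not known exactly. Their poses are not given: they have to be found in the camera images.
- sampler: Autosampler, fixed: flat white bed, top 20 mm high, with a tray bay open to the front. Origin on the bench under the bay's centre line; x = the way the tray slides in (away from the robot), y left, z up. Bed x -135 to 165, y -100 to 155 mm. Two steel rails along x at y = +-50, tops z = 34. Side guides (inner faces y = +-62, tops z = 45) leave the tray 2 mm play a side. Back plate at x = 152.
- housing (a point): Top centre of the sampler's control housing, left of the bay: at x = 15, y = 113, z = 62 mm of the sampler (housing y = 72 to 155 mm, full bed length). At its far end stands the needle column (x = 135, y = 115), its arm 172 to 192 mm above the bench, parked over the housing with the needle in a wash port at x = 84, y = 115.
- seat (a point): Nominal seat, fixed on the sampler at x = 45, y = 0, z = 28 mm: where the tray's origin comes to lie. Each rail has two notches 6 mm deep for the lugs. The rails are screwed down in slots, so the notches truly sit up to 8 mm nearer or farther, with 2.5 mm more of play: the drop must be felt. Missed notches: the tray would slide on up to 30 mm to the back plate.
- tray: Loose vial tray, 0.45 to 0.75 kg: aluminium plate 150 (x) by 120 (y) by 8 mm on four lugs 7 mm high at x = +-60, y = +-50; grey vial block x -35 to 65, y +-40, top z = 37. Origin under the plate's centre at the lugs' undersides; axes as the sampler's. Origin 34 mm above the bench while sliding, 28 seated (all lugs drop together). Starts 40 to 100 mm short of its seat.
- tray_lip (a point): Top middle of the front face (robot side) of the tray's upright lip, an aluminium flange 80 mm wide, 30 high, 4 thick; at x = -75, y = 0, z = 45 mm of the tray: 79 mm above the bench sliding, 73 seated. Push it towards the sampler's +x. Sliding takes 1 to 2 N; after the drop the notches' far walls stop it dead. A hard-pressing fingertip may hold the near end up by friction until it lets go.
- latch (a joint): Angle of the latch, rad: 0 = open, bar along the sampler's x; it turns anticlockwise seen from above to 1.57 = closed, bar along y against its stop, hook arm over the tray's right-hand edge. Starts at 0 to 0.3 and stays where it is left; turning takes about 1 N at the post. The hook clears the seated tray by 3 mm and runs into the edge of a tray that has not dropped.
- latch_pivot (a point): Upright pivot of the latch, on the bar's underside: x = 10, y = -85, z = 46 mm of the sampler. The latch is a flat steel turn-bar 81 mm long, 13 wide, 4 thick: a 40 mm hook arm (pointing to +x when open, to +y when closed) and, opposite, a 41 mm arm with the thumb post.
- latch_post (a point): Top centre of the black upright thumb post, 35 mm from the pivot, 12 mm across, from 50 to 90 mm above the bench. Latch open, it stands on the pivot's robot side (x = -25, y = -85 mm of the sampler); closed, to the pivot's right (x = 10, y = -120). Push it first to the right (-y), then round and away from the robot (+x).
- vial1: Closed glass vial, 15 mm across, 45 mm tall, 14 g, standing loose in a 16 mm deep hole of the tray's block; origin at the centre of its underside, 21 mm above the tray's origin, at x = -15, y = -21 mm of the tray. Travels with the tray.
- vial2: Closed glass vial, 15 mm across, 45 mm tall, 14 g, standing loose in a 16 mm deep hole of the tray's block; origin at the centre of its underside, 21 mm above the tray's origin, at x = -15, y = 21 mm of the tray. Travels with the tray.
- vial3: Closed glass vial, 15 mm across, 45 mm tall, 14 g, standing loose in a 16 mm deep hole of the tray's block; origin at the centre of its underside, 21 mm above the tray's origin, at x = 15, y = 21 mm of the tray. Travels with the tray.
- vial4: Closed glass vial, 15 mm across, 45 mm tall, 14 g, standing loose in a 16 mm deep hole of the tray's block; origin at the centre of its underside, 21 mm above the tray's origin, at x = 45, y = -21 mm of the tray. Travels with the tray.
- spare_vial1: Spare vial like the others, standing on the sampler's control housing. Leave alone.
- spare_vial2: Spare vial like the others, standing on the bench near the sampler's right front corner. Leave alone.
- marker: Marker pen, 122 mm long, 12 mm thick, lying on the bench left of the sampler. Leave alone.
- notebook: Notebook 249 by 192 by 11 mm lying on the right of the bench. Leave alone.
- cutters: Wire cutters, 165 mm long, lying on the left of the bench. Leave alone.
- case: Flat red case 115 by 75 by 18 mm on the right of the bench. Leave alone.
- mouse: Computer mouse, 100 by 60 by 33 mm, on the left of the bench. Leave alone.

How it is judged (in metres and radians):
On the way, in this order (a step that is already met when the one before it is completed fails the run):
1. the tray has dropped into its notches, level, while the latch is still open (z of tray in the frame of sampler between 0.025 and 0.03 m and angle between tray's own z axis and vertical below 0.02 rad and x of tray in the frame of sampler between 0.03 and 0.06 m and value of joint latch below 0.6 rad), for 0.2 s.
2. the latch is turned across the tray's edge (z of tray in the frame of sampler between 0.025 and 0.03 m and angle between tray's own z axis and vertical below 0.02 rad and x of tray in the frame of sampler between 0.03 and 0.06 m and value of joint latch above 1.35 rad), for 0.2 s.
At the end, for the whole second after the job is handed in: The tray rests level (0.02 rad) in its notches, its origin under 30 mm above the bench and within 15 mm of the nominal seat; the latch is past 1.35 of its 1.57 rad; the four vials stand in their holes (0.25 rad, not raised 5 mm) (all of step 2 and z of each of vial1, vial2, vial3, vial4 in the frame of tray below 0.026 m and angle between each of vial1, vial2, vial3, vial4's own z axis and vertical below 0.25 rad and linear speed of tray below 0.01 m/s); the robot touches nothing.
It fails at once if the tray is lifted or tipped (raised 12 mm over the rails or tilted 0.15 rad) (z of tray in the frame of sampler above 0.046 m or angle between tray's own z axis and vertical above 0.15 rad).
It fails at once if a vial is lifted from its hole or knocked over (z of any of vial1, vial2, vial3, vial4 in the frame of tray above 0.033 m or angle between any of vial1, vial2, vial3, vial4's own z axis and vertical above 0.35 rad).
It fails at once if the tray is shoved hard (more than 40 N by the fingers) (contact force between the fingers and tray above 40 N).
It fails at once if something else on the bench is disturbed (moved 15 to 20 mm) (distance of any of spare_vial1, spare_vial2 from where it was at the start of the episode above 0.015 m or distance of any of marker, notebook, cutters, case, mouse from where it was at the start of the episode above 0.02 m).
It also fails if it takes over 51 s, if anything falls off the work surface, if the arm or the gripper's body presses on something with over 40 N, if the wrist force passes 120 N, or if a joint passes its speed limit or range.

## Working session

There is one attempt and no reset: what is moved stays moved. The work goes in short steps, Python scripts to look and compute and a tool call to move; the robot and the scene stay as the last step left them, time stands still between calls to the robot, and variables do not carry over. Pictures are saved under pics/ and viewed, and the job is handed in when it is done.

Besides the shell and the picture viewer there is one more tool, called after ">>>" by a JSON object that holds its "api" and its "payload". carry_out: Moves the arm, as the interface text tells. Its arguments: {"type":"object","properties":{"deltas":{"type":"array","items":{"type":"array"}},"grip_force":{"type":"number"}},"required":["deltas"]}

```bash
ls; mkdir -p pics; cat > h.py <<'E'
import numpy as np, cv2
from cell import manip, vision, workorder
from scipy.spatial.transform import Rotation as R
E
python3 - <<'E'
from h import *
print(manip.read_state())
for n in ("scene","top"):
    p,d=vision.camera(n); cv2.imwrite(f"pics/{n}0.png",p[:,:,::-1]); np.savez(f"pics/{n}0.npz",p=p,d=d)
    print(n,vision.calibration(n))
E
```

```text
pics
{'clock': 0.0, 'joints': array([ 1.25638685e+00,  3.00468681e-01,  1.52158732e+00, -7.30132877e-06,
        1.32067007e+00, -6.65745409e-02]), 'qd': array([-0.00026982, -0.00054253,  0.00142356, -0.00029934, -0.00112961,
       -0.00160433]), 'effort': array([-1.59859087e-04, -5.31811202e+01, -3.52729833e+01,  7.08360784e-02,
        2.44013756e-02, -1.50647752e-04]), 'eef_pos': array([134.83688254, 532.97548618, 226.88499825]), 'eef_rot': array([-3.14046128e+00, -6.83440494e-05,  2.89375949e+00]), 'wrist_force': array([ 0.11306802, -0.51725316, -0.00292401]), 'moment': array([ 0.02362997, -0.00567075,  0.02032501]), 'finger_gap': 94.54026382403363}
scene {'mtx': array([[462.20796173,   0.        , 262.68484333],
       [  0.        , 462.20796173, 194.35236262],
       [  0.        ,   0.        ,   1.        ]]), 'distortion': array([-0.13268595,  0.        ,  0.        ,  0.        ,  0.        ]), 'eye': array([1182.46944487,  738.49795355,  975.80679638]), 'orientation': array([-2.30640943, -0.01299938,  2.43528235])}
top {'mtx': array([[353.99363902,   0.        , 254.81735118],
       [  0.        , 353.99363902, 187.27808267],
       [  0.        ,   0.        ,   1.        ]]), 'distortion': array([-0.08203005,  0.        ,  0.        ,  0.        ,  0.        ]), 'eye': array([ 374.52634688,    2.72121536, 1330.29028846]), 'orientation': array([-3.01081077, -0.0139363 , -1.58603586])}
```

View pics/top0.png

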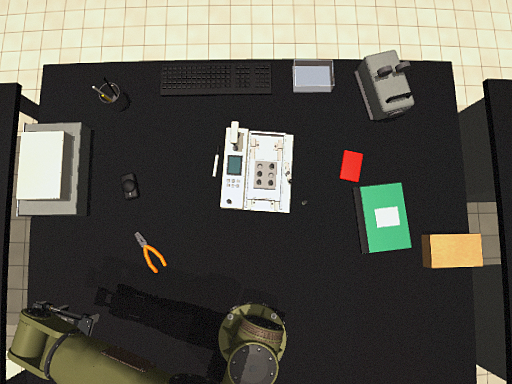

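View pics/scene0.png

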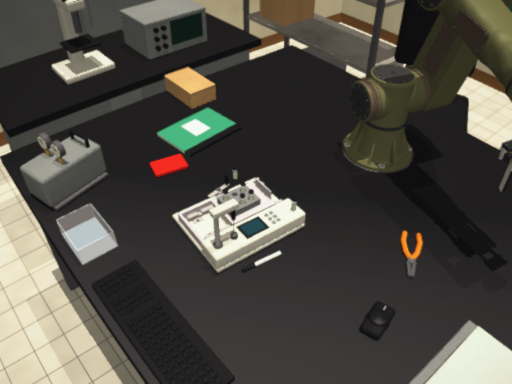

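The top view shows the sampler around px (222–293, 122–212), with the tray block at about (265,175). I'll enlarge both views.

```bash
python3 - <<'E'
import cv2
a=cv2.imread("pics/top0.png")[110:220,210:315]; cv2.imwrite("pics/topc0.png",cv2.resize(a,None,fx=5.4,fy=5.4,interpolation=cv2.INTER_CUBIC))
a=cv2.imread("pics/scene0.png")[160:275,165:315]; cv2.imwrite("pics/scenec0.png",cv2.resize(a,None,fx=5,fy=5,interpolation=cv2.INTER_CUBIC))
E
```

```text
(no output)
```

View pics/topc0.png

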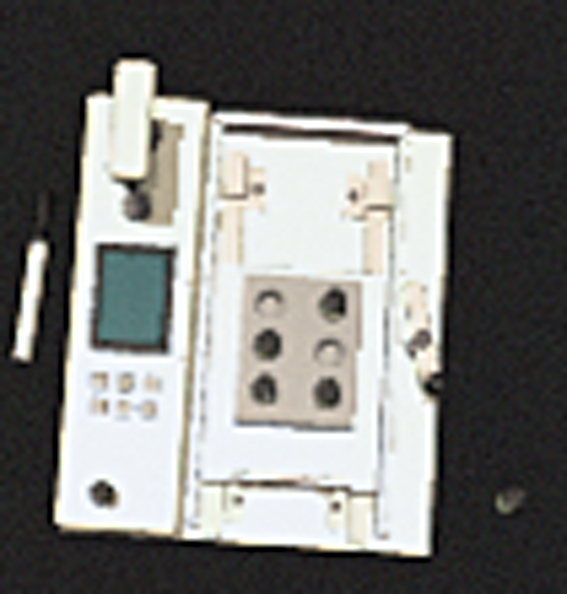

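View pics/scenec0.png

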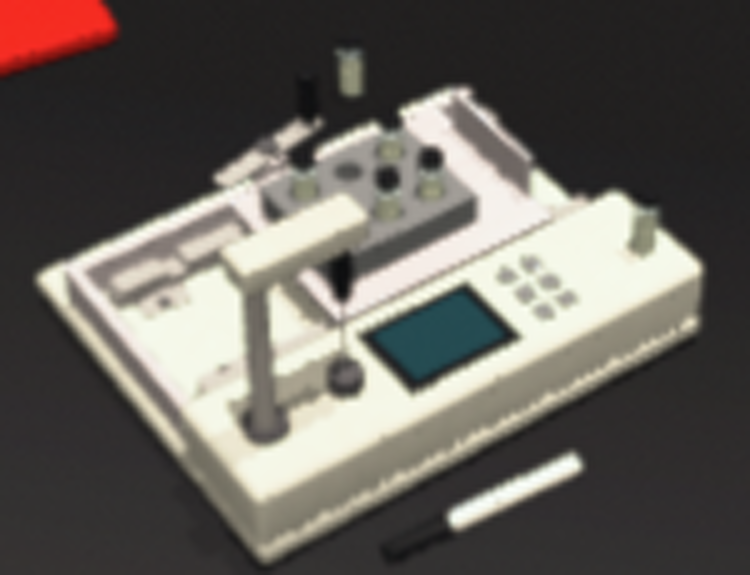

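```bash
cat >> h.py <<'E'
def cam(n):
    c=vision.calibration(n); return c, R.from_euler('xyz',c['orientation']).as_matrix()
def ray(n,uv):
    c,M=cam(n)
    q=cv2.undistortPoints(np.array(uv,float).reshape(-1,1,2),c['mtx'],c['distortion']).reshape(-1,2)
    return c['eye'],np.c_[q,np.ones(len(q))]@M.T
def plane(n,uv,z):
    e,d=ray(n,uv); z=np.broadcast_to(z,len(d)); return e+d*((z-e[2])/d[:,2])[:,None]
def proj(n,P):
    c,M=cam(n); Q=(np.atleast_2d(P)-c['eye'])@M
    return cv2.projectPoints(Q.reshape(-1,1,3),np.zeros(3),np.zeros(3),c['mtx'],c['distortion'])[0].reshape(-1,2)
def cloud(n,d):
    v,u=np.mgrid[:384,:512]; e,r=ray(n,np.c_[u.ravel(),v.ravel()]); return (e+r*d.ravel()[:,None]).reshape(384,512,3)
E
cat > fit.py <<'E'
from h import *
from scipy.optimize import least_squares
crop=lambda a:np.array([210,110])+(np.array(a,float)+.5)/5.4-.5
cr2=lambda a:np.array([165,160])+(np.array(a,float)+.5)/5-.5
S=np.array([[-135,-100,20],[165,-100,20],[-135,155,62],[-135,72,62],[165,155,62],[165,72,62.]])
top=crop([[432,556],[452,133],[57,525],[181,538],[88,95],[209,101]])
ss=cr2([[265,505],[699,272],[612,192]]) # housing top corners: far-left, near-left, near-right(y72)
S2=np.array([[165,155,62],[-135,155,62],[-135,72,62.]])
def W(p,A): c,s=np.cos(p[2]),np.sin(p[2]); return A@np.array([[c,-s,0],[s,c,0],[0,0,1]]).T+[p[0],p[1],0]
W1=plane("top",top,S[:,2]); print(W1.round(1))
f=lambda p:(W(p,S)-W1)[:,:2].ravel()
r=least_squares(f,[450,0,0]); print(r.x,f(r.x).reshape(-1,2).round(1))
W2=plane("scene",ss,62); print("scene",(W(r.x,S2)-W2).round(1))
p=r.x
inv=lambda q:W([0,0,-p[2]],q-[p[0],p[1],0])
blk=plane("top",crop([[235,423],[352,430],[246,274],[363,281]]),71); print("block in S",inv(blk).round(1))
post=plane("top",crop([[432,383]]),90); print("post",inv(post).round(1),post)
sv=plane("top",crop([[508,500]]),45); print("spare",inv(sv),sv)
d=np.load("pics/top0.npz")["d"]; C=cloud("top",d)
print("depth bed",C[205,285],C[150,245])
np.save("pose.npy",p)
E
python3 fit.py
```

```text
[[ 450.3 -145.7   20. ]
 [ 749.3 -168.5   20. ]
 [ 472.1  107.9   62. ]
 [ 462.3   25.7   62. ]
 [ 766.9   86.2   62. ]
 [ 761.7    3.3   62. ]]
[ 5.92295843e+02 -5.62633851e+01 -7.52843017e-02] [[-0.2 -0.1]
 [-0.   0.1]
 [-2.7  0.5]
 [ 0.8  0. ]
 [ 1.5 -0.3]
 [ 0.6 -0.2]]
scene [[ -1.4 -10.2   0. ]
 [-11.7  -7.6   0. ]
 [-10.5  -9.8   0. ]]
block in S [[-57.9  40.8  71. ]
 [-57.8 -37.1  71. ]
 [ 43.3  39.6  71. ]
 [ 43.5 -39.2  71. ]]
post [[-25.9 -86.8  90. ]] [[ 559.94982387 -140.90526614   90.        ]]
spare [[ -95.56529616 -146.84271054   45.        ]] [[ 485.95672697 -195.50238759   45.        ]]
depth bed [ 478.7196778  -129.40717444   19.25796011] [679.44270177  16.40462897  61.8906723 ]
```

```bash
cat > ov.py <<'E'
from h import *
import sys
p=np.load("pose.npy"); 
def W(p,A): c,s=np.cos(p[2]),np.sin(p[2]); return np.array(A,float)@np.array([[c,-s,0],[s,c,0],[0,0,1]]).T+[p[0],p[1],0]
S=[[-135,-100,20],[165,-100,20],[-135,155,62],[-135,72,62],[165,155,62],[165,72,62],[-25,-85,90],[-97,40,79],[-97,-40,79],[-97,0,79]]
for n,o,k,sz in (("top",(210,110),5.4,(105,110)),("scene",(165,160),5,(150,115))):
    im=cv2.imread(f"pics/{n}0.png")[o[1]:o[1]+sz[1],o[0]:o[0]+sz[0]]
    im=cv2.resize(im,None,fx=k,fy=k,interpolation=cv2.INTER_CUBIC)
    for q in (proj(n,W(p,S))-o+.5)*k-.5: cv2.drawMarker(im,tuple(int(x) for x in q.round()),(0,0,255),0,12,1)
    cv2.imwrite(f"pics/ov_{n}.png",im)
d=np.load("pics/scene0.npz")["d"]; C=cloud("scene",d)
for u,v in [(235,240),(290,208),(270,220)]: print(C[v,u].round(1))
E
python3 ov.py
```

```text
[692.3  68.9  62.3]
[491.1  67.6  55.9]
[569.5  69.7  59.2]
```

View pics/ov_scene.png

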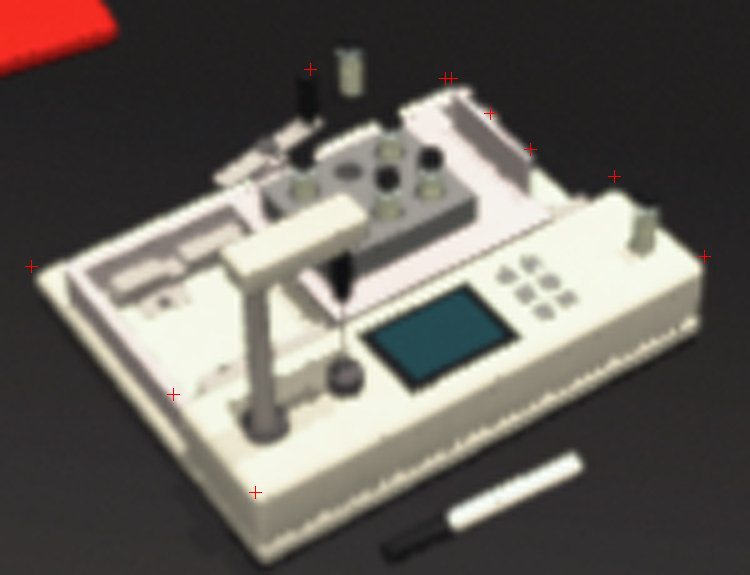

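View pics/ov_top.png

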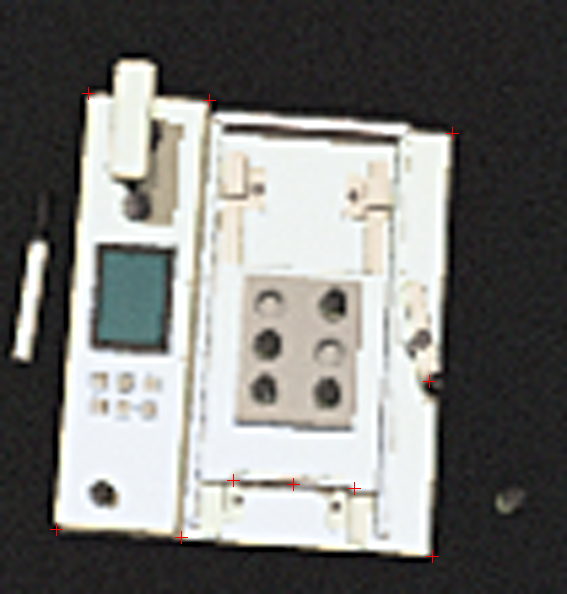

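The top-view fit gives the sampler at (592, −56) with yaw −0.075. The tray origin is at about x = −22 in the sampler frame, so the lip front is near −97. The latch is nearly open, with its post at (432,383) in the enlarged top crop. The scene camera disagrees by about 10 mm, so I'll use touch for the final positions. First I'll move in front of the lip, high, with the jaws shut.

>>> {"api": "carry_out", "payload": {"deltas": [[[0,0,0],-4.9,0],[[0,0,0],-4.9,0],[[-2.05,-3.07,0],0,0],[[-2.05,-3.07,0],0,0],[[-2.05,-3.07,0],0,0],[[-2.05,-3.07,0],0,0],[[-2.05,-3.07,0],0,0],[[-2.05,-3.07,0],0,0],[[-2.05,-3.07,0],0,0],[[-2.05,-3.07,0],0,0],[[-2.05,-3.07,0],0,0],[[-2.05,-3.07,0],0,0],[[-2.05,-3.07,0],0,0],[[-2.05,-3.07,0],0,0],[[-2.05,-3.07,0],0,0],[[-2.05,-3.07,0],0,0],[[-2.05,-3.07,0],0,0],[[-2.05,-3.07,0],0,0],[[-2.05,-3.07,0],0,0],[[-2.05,-3.07,0],0,0]], "grip_force": 20}}

```text
clock: 1.77
eef_pos: [460.9, -48.0, 227.3]
eef_rot: [3.142, -0.0, 3.065]
wrist_force: [2.0, 1.2, -0.0]
finger_gap: 0.7
```

>>> {"api": "carry_out", "payload": {"deltas": [[[0,0,2.5],0,0],[[0,0,2.5],0,0],[[0,0,2.5],0,0],[[0,0,2.5],0,0],[[0,0,2.5],0,0],[[0,0,2.0],0,0],[[0,0,0.8],0,0],[[0,0,0],0,0],[[0,0,0],0,0]]}}

```text
clock: 2.52
eef_pos: [460.7, -46.1, 75.0]
eef_rot: [-3.142, -0.0, 3.065]
wrist_force: [-0.2, 0.3, 0.2]
finger_gap: 0.5
```

```bash
python3 - <<'E'
from h import *
s=manip.read_state(); print({k:s[k] for k in("clock","eef_pos","wrist_force","moment")})
for n,o,k,sz in (("top",(210,110),5.4,(105,110)),("scene",(165,110),4.5,(160,130))):
    p,d=vision.camera(n); im=p[o[1]:o[1]+sz[1],o[0]:o[0]+sz[0],::-1]
    im=cv2.resize(im,None,fx=k,fy=k,interpolation=cv2.INTER_CUBIC)
    q=(proj(n,s['eef_pos']+[0,0,-22])[0]-o+.5)*k-.5; cv2.drawMarker(im,tuple(int(x) for x in q.round()),(0,0,255),0,12,1)
    cv2.imwrite(f"pics/{n}1.png",im)
s=manip.read_state(); print(s['wrist_force'])
E
```

```text
{'clock': 2.5167, 'eef_pos': array([460.65105723, -46.10297626,  74.96675616]), 'wrist_force': array([-0.23674648,  0.28397489,  0.21052417]), 'moment': array([ 0.03277274, -0.0298344 ,  0.00734069])}
[-0.1583172   0.00428044  0.28729936]
```

View pics/scene1.png

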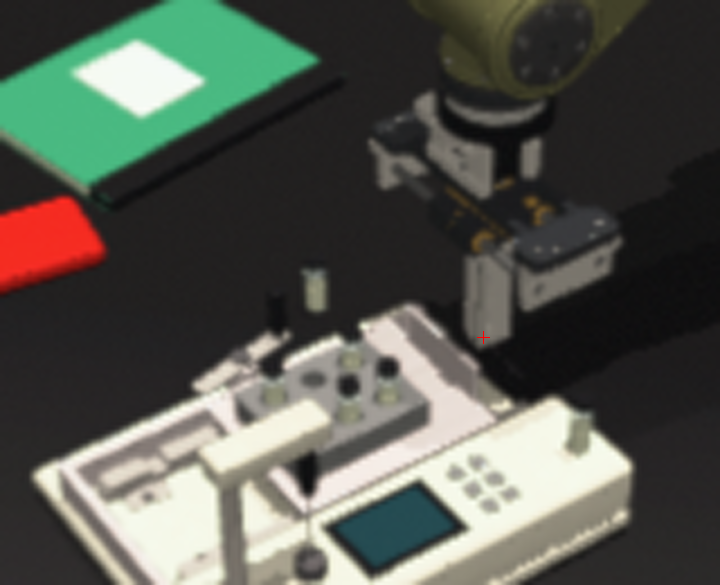

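View pics/top1.png

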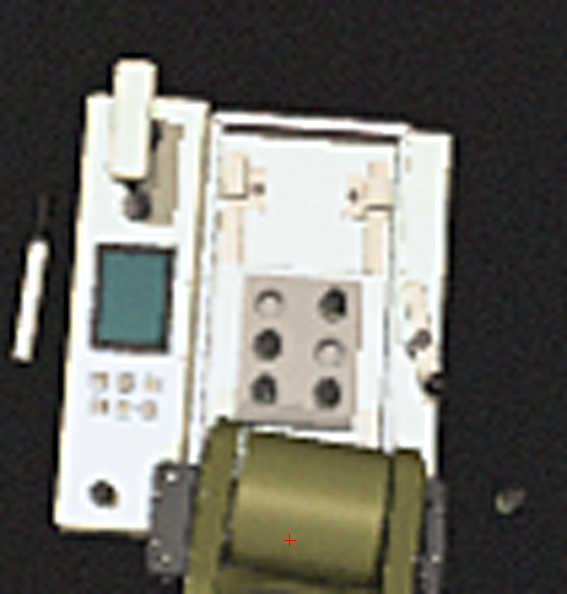

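The fingertips are in front of the lip's middle, at (488,342) in the scene crop, clear of everything. Approaching slowly.

>>> {"api": "carry_out", "payload": {"deltas": [[[-0.3,0,0],0,0],[[-0.3,0,0],0,0],[[-0.3,0,0],0,0],[[-0.3,0,0],0,0],[[-0.3,0,0],0,0],[[-0.3,0,0],0,0],[[0,0,0],0,0]]}}

```text
clock: 3.2
eef_pos: [478.9, -47.5, 74.4]
eef_rot: [-3.142, 0.0, 3.065]
wrist_force: [-0.7, 0.7, 0.7]
finger_gap: 0.5
```

>>> {"api": "carry_out", "payload": {"deltas": [[[-0.2,0,0],0,0],[[-0.2,0,0],0,0],[[-0.2,0,0],0,0]]}}

```text
clock: 3.45
eef_pos: [484.5, -47.9, 74.4]
eef_rot: [-3.142, -0.0, 3.065]
wrist_force: [0.6, -0.0, -0.1]
finger_gap: 0.6
```

>>> {"api": "carry_out", "payload": {"deltas": [[[-0.2,0,0],0,0],[[-0.2,0,0],0,0],[[-0.2,0,0],0,0]]}}

```text
clock: 3.7
eef_pos: [490.4, -48.4, 74.4]
eef_rot: [-3.142, -0.001, 3.065]
wrist_force: [-1.8, 0.4, 0.8]
finger_gap: 0.5
```

>>> {"api": "carry_out", "payload": {"deltas": [[[-0.2,0,0],0,0],[[-0.2,0,0],0,0],[[-0.2,0,0],0,0]]}}

```text
clock: 3.95
eef_pos: [496.4, -48.9, 74.4]
eef_rot: [-3.142, -0.0, 3.065]
wrist_force: [-1.8, -0.2, 1.7]
finger_gap: 0.7
```

>>> {"api": "carry_out", "payload": {"deltas": [[[-0.2,0,0],0,0],[[-0.2,0,0],0,0],[[-0.2,0,0],0,0]]}}

```text
clock: 4.2
eef_pos: [502.5, -49.3, 74.4]
eef_rot: [3.142, -0.0, 3.065]
wrist_force: [-1.5, 0.0, 0.6]
finger_gap: 0.2
```

Contact was at TCP x ≈ 488 as predicted, and it slides at about 1.8 N. I expect the drop at TCP x ≈ 546–563.

>>> {"api": "carry_out", "payload": {"deltas": [[[-0.2,0,0],0,0],[[-0.2,0,0],0,0],[[-0.2,0,0],0,0],[[-0.2,0,0],0,0],[[-0.2,0,0],0,0],[[-0.2,0,0],0,0],[[-0.2,0,0],0,0],[[-0.2,0,0],0,0]]}}

```text
clock: 4.87
eef_pos: [518.5, -50.5, 74.4]
eef_rot: [-3.142, -0.0, 3.065]
wrist_force: [-1.6, 0.4, 0.1]
finger_gap: 0.5
```

>>> {"api": "carry_out", "payload": {"deltas": [[[-0.2,0,0],0,0],[[-0.2,0,0],0,0],[[-0.2,0,0],0,0],[[-0.2,0,0],0,0],[[-0.2,0,0],0,0],[[-0.2,0,0],0,0],[[-0.2,0,0],0,0],[[-0.2,0,0],0,0]]}}

```text
clock: 5.53
eef_pos: [534.4, -51.8, 74.5]
eef_rot: [3.142, -0.0, 3.065]
wrist_force: [-1.1, -0.3, 0.6]
finger_gap: 0.0
```

>>> {"api": "carry_out", "payload": {"deltas": [[[-0.1,0,0],0,0],[[-0.1,0,0],0,0],[[-0.1,0,0],0,0],[[-0.1,0,0],0,0]]}}

```text
clock: 5.87
eef_pos: [538.3, -52.1, 74.5]
eef_rot: [-3.142, -0.0, 3.065]
wrist_force: [-1.7, 0.5, 0.1]
finger_gap: 0.4
```

>>> {"api": "carry_out", "payload": {"deltas": [[[-0.1,0,0],0,0],[[-0.1,0,0],0,0],[[-0.1,0,0],0,0]]}}

```text
clock: 6.12
eef_pos: [541.3, -52.3, 74.5]
eef_rot: [-3.142, -0.0, 3.065]
wrist_force: [-2.0, 0.3, 0.1]
finger_gap: 0.1
```

>>> {"api": "carry_out", "payload": {"deltas": [[[-0.1,0,0],0,0],[[-0.1,0,0],0,0]]}}

```text
clock: 6.28
eef_pos: [543.3, -52.5, 74.4]
eef_rot: [3.142, -0.0, 3.065]
wrist_force: [-1.4, 0.7, -0.3]
finger_gap: 0.1
```

>>> {"api": "carry_out", "payload": {"deltas": [[[-0.1,0,0],0,0],[[-0.1,0,0],0,0]]}}

```text
clock: 6.45
eef_pos: [545.3, -52.6, 74.4]
eef_rot: [-3.142, -0.0, 3.065]
wrist_force: [-0.7, -0.3, -0.3]
finger_gap: 0.5
```

>>> {"api": "carry_out", "payload": {"deltas": [[[-0.05,0,0],0,0],[[-0.05,0,0],0,0]]}}

```text
clock: 6.62
eef_pos: [546.2, -52.7, 74.4]
eef_rot: [3.142, -0.0, 3.065]
wrist_force: [-0.3, -0.5, 0.5]
finger_gap: 0.2
```

>>> {"api": "carry_out", "payload": {"deltas": [[[-0.05,0,0],0,0],[[-0.05,0,0],0,0]]}}

```text
clock: 6.78
eef_pos: [547.2, -52.8, 74.5]
eef_rot: [-3.142, 0.0, 3.065]
wrist_force: [-1.6, 0.2, 0.2]
finger_gap: 0.8
```

>>> {"api": "carry_out", "payload": {"deltas": [[[-0.05,0,0],0,0],[[-0.05,0,0],0,0]]}}

```text
clock: 6.95
eef_pos: [548.2, -52.8, 74.5]
eef_rot: [3.142, -0.0, 3.065]
wrist_force: [-1.5, 0.3, 0.0]
finger_gap: 0.8
```

>>> {"api": "carry_out", "payload": {"deltas": [[[-0.05,0,0],0,0],[[-0.05,0,0],0,0]]}}

```text
clock: 7.12
eef_pos: [549.2, -52.9, 74.5]
eef_rot: [-3.142, 0.0, 3.065]
wrist_force: [-1.8, 0.8, 0.6]
finger_gap: 0.7
```

>>> {"api": "carry_out", "payload": {"deltas": [[[-0.05,0,0],0,0],[[-0.05,0,0],0,0]]}}

```text
clock: 7.28
eef_pos: [550.2, -53.0, 74.5]
eef_rot: [3.142, 0.0, 3.065]
wrist_force: [-1.9, 0.4, 1.8]
finger_gap: 0.7
```

>>> {"api": "carry_out", "payload": {"deltas": [[[-0.05,0,0],0,0],[[-0.05,0,0],0,0]]}}

```text
clock: 7.45
eef_pos: [551.2, -53.1, 74.5]
eef_rot: [-3.142, 0.0, 3.065]
wrist_force: [-1.4, 1.1, 0.4]
finger_gap: 0.5
```

>>> {"api": "carry_out", "payload": {"deltas": [[[-0.05,0,0],0,0],[[-0.05,0,0],0,0]]}}

```text
clock: 7.62
eef_pos: [551.7, -53.0, 74.4]
eef_rot: [3.141, -0.002, 3.065]
wrist_force: [-9.9, 2.8, 7.5]
finger_gap: 0.5
```

>>> {"api": "carry_out", "payload": {"deltas": [[[-0.05,0,0],0,0],[[-0.05,0,0],0,0]]}}

```text
clock: 7.78
eef_pos: [551.8, -52.9, 74.4]
eef_rot: [3.141, -0.004, 3.065]
wrist_force: [-18.2, 2.8, 13.6]
finger_gap: 0.1
```

>>> {"api": "carry_out", "payload": {"deltas": [[[-0.05,0,0],0,0],[[-0.05,0,0],0,0]]}}

```text
clock: 7.95
eef_pos: [551.9, -52.9, 74.4]
eef_rot: [3.141, -0.006, 3.065]
wrist_force: [-26.0, 3.7, 18.4]
finger_gap: 0.9
```

It stopped dead: the force rose by 8 N per mm, with an upward share on the finger. I'm backing off so the near end can settle.

>>> {"api": "carry_out", "payload": {"deltas": [[[0.1,0,0],0,0],[[0.1,0,0],0,0],[[0.2,0,0],0,0],[[0.4,0,0],0,0],[[0.8,0,0],0,0],[[1.5,0,0],0,0],[[2.0,0,0],0,0],[[2.5,0,0],0,0],[[2.5,0,0],0,0],[[1.5,0,0],0,0],[[0,0,0],0,0],[[0,0,0],0,0]]}}

```text
clock: 8.95
eef_pos: [438.6, -44.5, 74.9]
eef_rot: [-3.141, 0.001, 3.065]
wrist_force: [0.2, -1.2, 1.0]
finger_gap: 0.2
```

```bash
cat > snap.py <<'E'
from h import *
import sys
t=sys.argv[1]
for n,o,k,sz in (("top",(210,110),5.4,(105,110)),("scene",(165,150),5,(150,115))):
    p,d=vision.camera(n); np.savez(f"pics/{n}{t}.npz",p=p,d=d); im=p[o[1]:o[1]+sz[1],o[0]:o[0]+sz[0],::-1]
    cv2.imwrite(f"pics/{n}{t}.png",cv2.resize(im,None,fx=k,fy=k,interpolation=cv2.INTER_CUBIC))
s=manip.read_state(); print(s['clock'],s['eef_pos'],s['wrist_force'])
E
python3 snap.py 2
```

```text
9.05 [439.38202774 -44.55285088  74.72346638] [ 0.58858768 -0.61365831  0.49220651]
```

View pics/scene2.png

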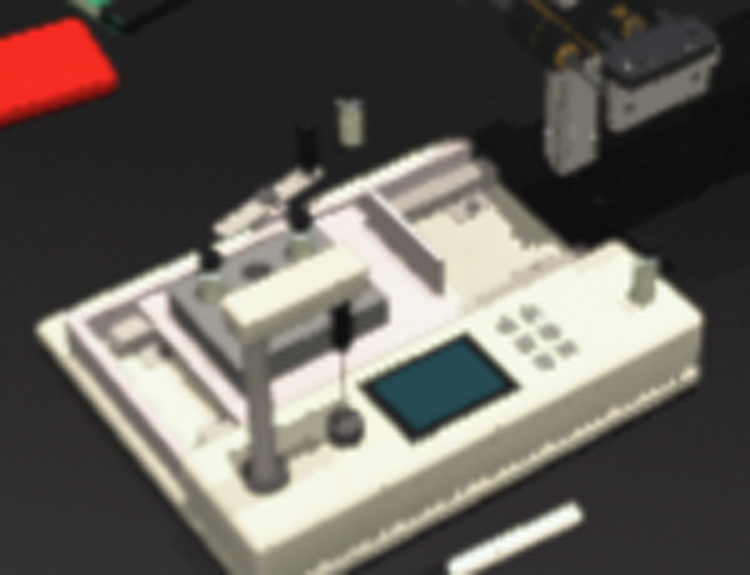

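View pics/top2.png

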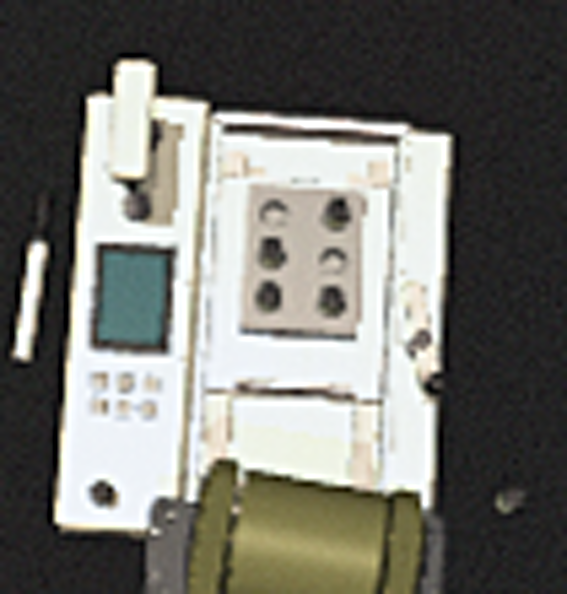

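The pictures show the tray moved in, with the block at px (245–360, 187–333) of the top crop and the lip at about (295,388). I'll check the drop and level by depth.

```bash
python3 - <<'E'
from h import *
p=np.load("pose.npy")
for n in("top","scene"):
  for t in "02":
    d=np.load(f"pics/{n}{t}.npz")["d"]; C=cloud(n,d).reshape(-1,3); C=C[d.ravel()>0]
    c,s=np.cos(p[2]),np.sin(p[2]); Q=(C-[p[0],p[1],0])@np.array([[c,-s,0],[s,c,0],[0,0,1]])
    tx=-22 if t=="0" else 42.5
    def reg(x0,x1,y0,y1,z0,z1):
        m=(Q[:,0]>x0)&(Q[:,0]<x1)&(Q[:,1]>y0)&(Q[:,1]<y1)&(Q[:,2]>z0)&(Q[:,2]<z1); return m.sum(),np.round(np.median(Q[m,2]),1) if m.any() else None
    print(n,t,"block mid rows",reg(tx-35,tx+65,-8,8,55,80),reg(tx-35,tx+0,-8,8,55,80),reg(tx+30,tx+65,-8,8,55,80),
      "plate near",reg(tx-65,tx-45,-30,30,25,60),"far",reg(tx+68,tx+73,-50,50,25,60),"sides",reg(tx-40,tx+60,45,56,25,60),reg(tx-40,tx+60,-56,-45,25,60),
      "bed ref",reg(-130,100,-75,-66,30,60), reg(-60,60,78,90,50,75))
E
```

```text
top 0 block mid rows (np.int64(120), np.float64(71.1)) (np.int64(44), np.float64(70.5)) (np.int64(41), np.float64(71.8)) plate near (np.int64(93), np.float64(49.2)) far (np.int64(22), np.float64(49.1)) sides (np.int64(80), np.float64(48.9)) (np.int64(81), np.float64(49.3)) bed ref (np.int64(13), np.float64(50.3)) (np.int64(108), np.float64(62.2))
top 2 block mid rows (np.int64(111), np.float64(65.6)) (np.int64(38), np.float64(65.5)) (np.int64(37), np.float64(64.5)) plate near (np.int64(89), np.float64(43.0)) far (np.int64(16), np.float64(44.2)) sides (np.int64(77), np.float64(43.3)) (np.int64(79), np.float64(43.4)) bed ref (np.int64(13), np.float64(47.7)) (np.int64(110), np.float64(62.0))
scene 0 block mid rows (np.int64(60), np.float64(68.6)) (np.int64(19), np.float64(68.6)) (np.int64(16), np.float64(69.3)) plate near (np.int64(66), np.float64(46.2)) far (np.int64(22), np.float64(46.2)) sides (np.int64(110), np.float64(47.0)) (np.int64(2), np.float64(43.8)) bed ref (np.int64(40), np.float64(43.9)) (np.int64(106), np.float64(58.8))
scene 2 block mid rows (np.int64(29), np.float64(64.1)) (np.int64(3), np.float64(64.7)) (np.int64(25), np.float64(63.6)) plate near (np.int64(70), np.float64(40.4)) far (np.int64(42), np.float64(39.8)) sides (np.int64(101), np.float64(40.8)) (np.int64(2), np.float64(43.1)) bed ref (np.int64(44), np.float64(44.9)) (np.int64(101), np.float64(58.9))
```

The tray has dropped: the block top went from 71.1 to 65.6 and the plate from 49 to 43.3, level, at sampler x ≈ 42. Next I'll locate the latch post.

```bash
python3 - <<'E'
from h import *
a=np.load("pics/top2.npz")["p"][155:195,275:305,::-1]; cv2.imwrite("pics/latch_t.png",cv2.resize(a,None,fx=16,fy=14,interpolation=cv2.INTER_CUBIC))
a=np.load("pics/scene2.npz")["p"][170:205,200:240,::-1]; cv2.imwrite("pics/latch_s.png",cv2.resize(a,None,fx=16,fy=16,interpolation=cv2.INTER_CUBIC))
E
```

```text
(no output)
```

View pics/latch_t.png

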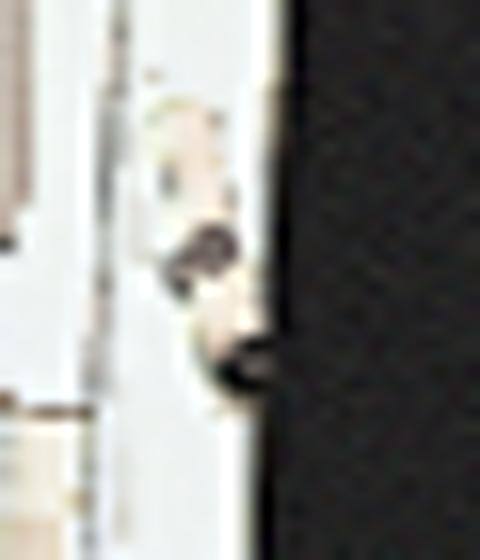

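View pics/latch_s.png

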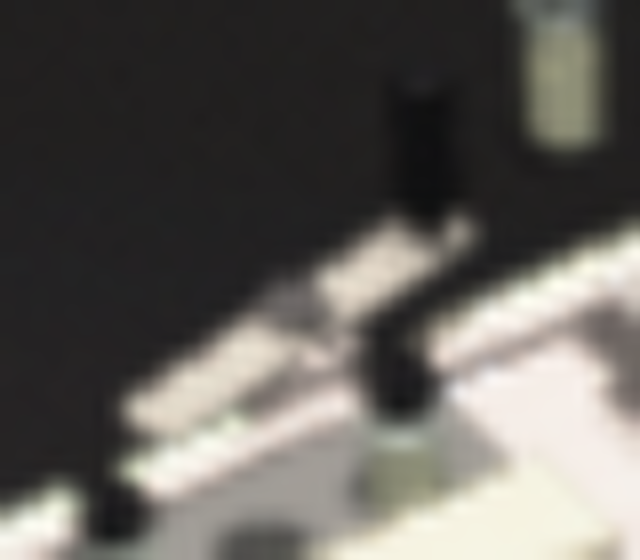

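```bash
python3 - <<'E'
from h import *
p=np.load("pose.npy"); c,s=np.cos(p[2]),np.sin(p[2]); M=np.array([[c,-s,0],[s,c,0],[0,0,1]])
inv=lambda q:(q-[p[0],p[1],0])@M
px=np.array([[188,100],[205,248],[258,352],[240,375]],float); uv=np.array([275,155])+(px+.5)/[16,14]-.5
print(inv(plane("top",uv,[50,50,90,55])).round(1))
px=np.array([[155,412],[297,300],[425,100],[425,215]],float); uv=np.array([200,170])+(px+.5)/16-.5
print(inv(plane("scene",uv,[50,50,90,50])).round(1))
for a in (0,.1,.2,.3):
  for n,o,k in(("top",(275,155),(16,14)),("scene",(200,170),(16,16))):
    P=np.array([[10+40*np.cos(a),-85+40*np.sin(a),50],[10,-85,50],[10-35*np.cos(a),-85-35*np.sin(a),90]])@M.T+[p[0],p[1],0]
    print(a,n,((proj(n,P)-o+.5)*k-.5).round().tolist())
t=np.array([-25,-65,0])@M.T+[p[0],p[1],0]; print(t, t-manip.read_state()['eef_pos'], manip.read_state()['joints'])
E
```

```text
[[ 49.9 -75.5  50. ]
 [ 10.6 -81.3  50. ]
 [-22.6 -90.5  90. ]
 [-23.3 -90.4  55. ]]
[[ 47.8 -70.7  50. ]
 [  9.5 -82.2  50. ]
 [-17.6 -76.6  90. ]
 [-23.7 -88.9  50. ]]
0 top [[229.0, 102.0], [221.0, 251.0], [233.0, 360.0]]
0 scene [[105.0, 375.0], [287.0, 293.0], [434.0, 62.0]]
0.1 top [[212.0, 102.0], [221.0, 251.0], [249.0, 360.0]]
0.1 scene [[117.0, 386.0], [287.0, 293.0], [423.0, 53.0]]
0.2 top [[195.0, 103.0], [221.0, 251.0], [264.0, 359.0]]
0.2 scene [[131.0, 396.0], [287.0, 293.0], [411.0, 44.0]]
0.3 top [[178.0, 106.0], [221.0, 251.0], [280.0, 356.0]]
0.3 scene [[146.0, 406.0], [287.0, 293.0], [397.0, 37.0]]
[ 562.47779789 -119.19894077    0.        ] [123.09577015 -74.6460899  -74.72346638] [-1.84014457e-01  2.66556697e-01  1.96539727e+00 -1.80908964e-05
  9.08483284e-01 -1.67799079e+00]
```

The latch sits at about 0.18 rad with the post near sampler (−24, −91). I'll move over to the left side of the post, turned 80° so one finger face can follow the arc, and then descend.

>>> {"api": "carry_out", "payload": {"deltas": [[[0,0,-3],0,0],[[0,0,-3],0,0],[[-2.1,-1.15,0],0,0],[[-2.1,-1.15,0],0,0],[[-2.1,-1.15,0],0,0],[[-2.1,-1.15,0],0,0],[[-2.1,-1.15,0],0,0],[[-2.1,-1.15,0],0,0],[[0,0,0],6.5,0],[[0,0,0],6.5,0],[[0,0,0],6.5,0],[[0,0,0],6.5,0],[[0,0,0],6.5,0],[[0,0,0],6.5,0],[[0,0,0],6.5,0],[[0,0,0],6.5,0],[[0,0,0],6.5,0],[[0,0,0],6.5,0],[[0,0,0],6.5,0],[[0,0,0],6.5,0]]}}

```text
clock: 10.72
eef_pos: [559.5, -123.0, 134.1]
eef_rot: [-3.142, 0.0, 1.698]
wrist_force: [0.2, 0.7, -0.1]
finger_gap: 0.4
```

>>> {"api": "carry_out", "payload": {"deltas": [[[0,0,0],2,0],[[0,0,0],0,0],[[0,0,0],0,0]]}}

```text
clock: 10.97
eef_pos: [559.3, -122.9, 134.2]
eef_rot: [-3.142, -0.0, 1.67]
wrist_force: [-0.7, -0.9, 0.3]
finger_gap: 0.5
```

```bash
python3 snap.py 3
```

```text
11.0667 [ 559.09503349 -122.88741945  134.25433098] [-0.79865347 -0.23050982 -0.1766376 ]
```

View pics/scene3.png

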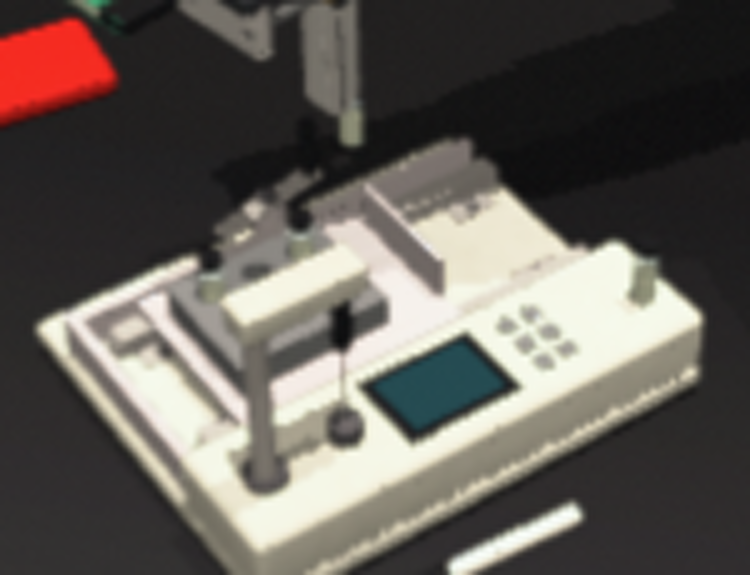

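The finger hangs above and left of the post, at about (330,110) in the crop. Descending.

>>> {"api": "carry_out", "payload": {"deltas": [[[0,0,1],0,0],[[0,0,1],0,0],[[0,0,0.5],0,0],[[0,0,0.3],0,0],[[0,0,0],0,0]]}}

```text
clock: 11.48
eef_pos: [558.4, -122.7, 105.3]
eef_rot: [-3.14, -0.001, 1.669]
wrist_force: [-0.5, 0.2, 0.1]
finger_gap: 0.4
```

>>> {"api": "carry_out", "payload": {"deltas": [[[0,0,1],0,0],[[0,0,1],0,0],[[0,0,0.3],0,0],[[0,0,0],0,0]]}}

```text
clock: 11.82
eef_pos: [558.3, -122.7, 82.1]
eef_rot: [-3.14, -0.001, 1.669]
wrist_force: [-0.1, -0.3, 0.3]
finger_gap: 0.5
```

>>> {"api": "carry_out", "payload": {"deltas": [[[-0.2,0,0],0,0],[[-0.2,0,0],0,0]]}}

```text
clock: 11.98
eef_pos: [559.4, -127.0, 83.7]
eef_rot: [3.141, 0.0, 1.669]
wrist_force: [-0.8, -0.4, -0.0]
finger_gap: 0.6
```

>>> {"api": "carry_out", "payload": {"deltas": [[[-0.2,0,0],0,0],[[-0.2,0,0],0,0]]}}

```text
clock: 12.15
eef_pos: [559.8, -131.1, 83.8]
eef_rot: [3.141, 0.0, 1.669]
wrist_force: [-1.1, 1.2, 0.8]
finger_gap: 0.4
```

>>> {"api": "carry_out", "payload": {"deltas": [[[-0.31,-0.12,0],-5,0],[[-0.31,-0.12,0],-5,0],[[-0.31,-0.12,0],-5,0],[[-0.31,-0.12,0],-5,0]]}}

```text
clock: 12.48
eef_pos: [557.9, -144.1, 83.7]
eef_rot: [3.141, 0.0, 2.022]
wrist_force: [0.5, 1.0, 0.7]
finger_gap: 0.4
```

>>> {"api": "carry_out", "payload": {"deltas": [[[-0.31,-0.12,0],-5,0],[[-0.31,-0.12,0],-5,0],[[-0.31,-0.12,0],-5,0],[[-0.31,-0.12,0],-5,0]]}}

```text
clock: 12.82
eef_pos: [560.6, -157.1, 83.6]
eef_rot: [3.141, 0.0, 2.371]
wrist_force: [-1.0, 1.7, -0.1]
finger_gap: 0.5
```

```bash
python3 snap.py 4; python3 -c "
from h import *
p=np.load('pose.npy');c,s=np.cos(p[2]),np.sin(p[2]);M=np.array([[c,-s,0],[s,c,0],[0,0,1]])
st=manip.read_state();print((st['eef_pos']-[p[0],p[1],0])@M, st['eef_rot'][2]-p[2]-np.pi+np.pi/2)"
```

```text
12.9167 [ 560.63295281 -157.34093295   83.61838301] [-0.40852219 -0.21217337 -0.04277122]
[ -23.97083796 -103.17271075   83.61838301] 0.8724153172717282
```

View pics/scene4.png

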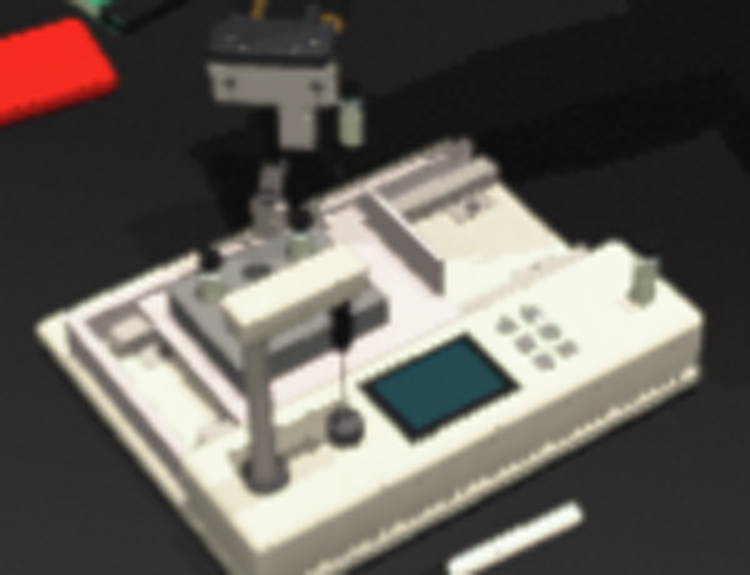

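The latch is turning with the finger, about 50° now, and the pose matches the computed arc to 1 mm. Continuing to the stop.

>>> {"api": "carry_out", "payload": {"deltas": [[[-0.31,-0.12,0],-5,0],[[-0.31,-0.12,0],-5,0],[[-0.31,-0.12,0],-5,0],[[-0.31,-0.12,0],-5,0],[[-0.31,-0.12,0],-5,0]]}}

```text
clock: 13.33
eef_pos: [569.8, -170.6, 83.6]
eef_rot: [-3.142, -0.0, 2.804]
wrist_force: [-1.6, 0.3, 0.9]
finger_gap: 0.5
```

>>> {"api": "carry_out", "payload": {"deltas": [[[-0.31,-0.12,0],-5,0],[[-0.31,-0.12,0],-5,0]]}}

```text
clock: 13.5
eef_pos: [575.0, -174.8, 83.6]
eef_rot: [-3.141, -0.0, 2.978]
wrist_force: [-2.4, -0.3, 0.4]
finger_gap: 0.3
```

>>> {"api": "carry_out", "payload": {"deltas": [[[-0.15,-0.05,0],-2.5,0],[[-0.1,0,0],-2.5,0]]}}

```text
clock: 13.67
eef_pos: [577.4, -175.6, 83.5]
eef_rot: [-3.141, -0.0, 3.064]
wrist_force: [-0.9, -0.2, -0.2]
finger_gap: 0.2
```

>>> {"api": "carry_out", "payload": {"deltas": [[[-0.1,0,0],0,0],[[-0.1,0,0],0,0]]}}

```text
clock: 13.83
eef_pos: [579.4, -175.6, 83.5]
eef_rot: [-3.141, -0.0, 3.061]
wrist_force: [-0.6, -1.4, 0.0]
finger_gap: 0.3
```

>>> {"api": "carry_out", "payload": {"deltas": [[[-0.05,0,0],0,0],[[-0.05,0,0],0,0]]}}

```text
clock: 14.0
eef_pos: [580.0, -175.7, 83.4]
eef_rot: [-3.142, -0.001, 3.063]
wrist_force: [-7.9, -0.5, 3.8]
finger_gap: 0.4
```

>>> {"api": "carry_out", "payload": {"deltas": [[[-0.05,0,0],0,0],[[-0.05,0,0],0,0]]}}

```text
clock: 14.17
eef_pos: [580.3, -175.7, 83.4]
eef_rot: [3.141, -0.003, 3.063]
wrist_force: [-14.6, -0.3, 7.5]
finger_gap: 0.2
```

The latch is at its stop: force rises to 15 N with no motion. Backing away, rising and looking.

>>> {"api": "carry_out", "payload": {"deltas": [[[0.2,0,0],0,0],[[0.4,0,0],0,0],[[0.8,0,0],0,0],[[1.0,0,0],0,0],[[0,0,-2.5],0,0],[[0,0,-2.5],0,0],[[0,0,-2.5],0,0],[[0,0,-2.5],0,0],[[3,0,-1],0,0],[[3,0,0],0,0],[[3,0,0],0,0],[[3,0,0],0,0],[[3,0,0],0,0],[[3,0,0],0,0],[[0,0,0],0,0],[[0,0,0],0,0],[[0,0,0],0,0]]}}

```text
clock: 15.58
eef_pos: [378.4, -160.2, 193.8]
eef_rot: [-3.141, 0.001, 3.064]
wrist_force: [0.9, 1.0, -0.2]
finger_gap: 0.5
```

```bash
python3 snap.py 5; python3 - <<'E'
from h import *
p=np.load("pose.npy");c,s=np.cos(p[2]),np.sin(p[2]);M=np.array([[c,-s,0],[s,c,0],[0,0,1]])
d=np.load("pics/top5.npz")["d"]; Q=(cloud("top",d).reshape(-1,3)-[p[0],p[1],0])@M
for x0,x1,y0,y1 in ((-20,0,-30,30),(110,116,-50,50),(5,100,45,56),(25,100,-56,-45),(8,105,-8,8)):
    m=(Q[:,0]>x0)&(Q[:,0]<x1)&(Q[:,1]>y0)&(Q[:,1]<y1); print(m.sum(),np.median(Q[m,2]).round(1))
E
```

```text
15.6833 [ 378.62003205 -160.1305751   193.41114817] [-0.16464734  0.5402613   0.68978624]
87 43.5
25 42.9
74 43.2
60 42.6
108 65.3
```

View pics/scene5.png

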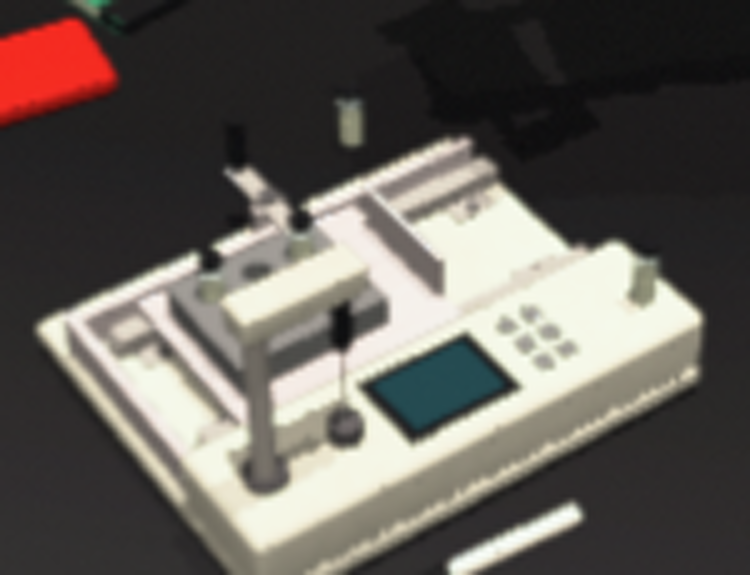

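View pics/top5.png

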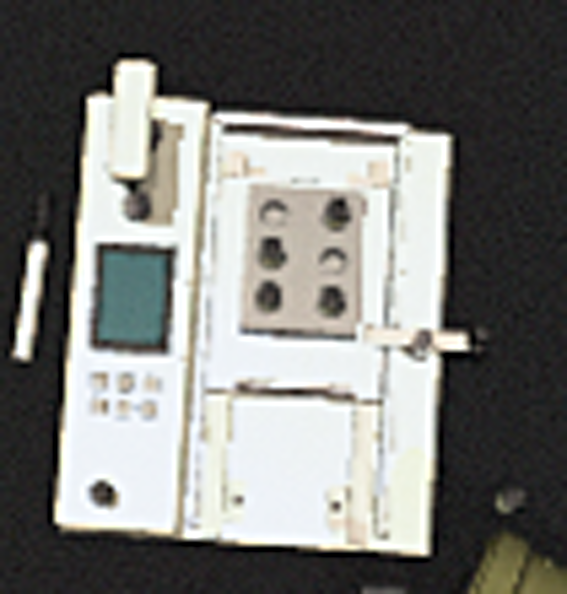

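The latch bar lies square across the tray's right edge, from (365,335) to (480,342) in the top crop. The tray is level and seated, the vials stand, and the spares and marker are unmoved. Handing in.

```bash
python3 -c "
from cell import workorder; print(workorder.sign_off())"
```

```text
the job is handed in; nothing more can be done
None
```

The tray is seated in its notches and the latch is closed. I handed the job in at about 15.7 s of the 51 s allowed; the hand-in gives no verdict.

**Tray:** I pushed it by the lip at 1–2 N for about 64 mm, until it stopped dead. The force peaked at about 32 N, below the 40 N limit, and I then backed off so it could settle. By depth the plate dropped from 49 to 43 mm and stayed level within about 1 mm. Its origin is at about sampler x = 42 mm, against a nominal 45 mm.

**Latch:** I turned the post along its arc until it pressed firmly against its stop (about 15 N with no further motion). The last picture shows the bar square across the tray's right-hand edge.

**Rest of the bench:** The vials visible in the last pictures stand in their holes. The spare vials and marker look unmoved. I did not measure the notebook, cutters, case or mouse, but the arm never went near them. The gripper ended well clear, reading about zero force.

**One disagreement:** The scene camera placed the sampler about 10 mm away from where the top camera did. I used the top camera's position, and it agreed with contact on the lip and with the post's arc to within 1–2 mm.

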